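# Mark with the red punch, poise the mallet over the blue one

## Robot

A 6-joint arm with a two-finger parallel gripper is mounted at the origin on the work surface; the furniture and walls round the work are solid. World frame = base frame: x ahead of the robot, y to its left, z up, the work surface at z = 0. Lengths are in mm, angles in rad, forces in N, time in s.
With the tool pointing down it reaches from about 275 to 825 mm from the base axis. Payload 4.9 kg.
Tool frame: the origin (TCP) lies midway between the tips of the shut fingers; the grasp point (between the pads) lies 19 mm behind it; z points along the fingers, y is the line along which they close (so a half turn about z gives the same grasp; the last joint's range is limited). The gripper opens to 85 mm and grips with 20 to 120 N. Pads are 22 mm wide; open, the fingers measure 114 mm over their backs; the gripper's body (76 mm by 85 mm) begins 54 mm behind the grasp point. The pads swing forward as they close: fully open they stand 13 mm farther back than shut.
Start: joints at [-1.398, 0.326, -0.193, 1.052, 0, 1.437], TCP at [166.117, -524.332, 231.281] pointing down, gripper open.
Joint ranges: [-2.65, 2.65], [-0.97, 1.79], [-1.3, 1.35], [-1.93, 2.1], [-1.47, 1.37], [-3.14, 3.14]. Speed limits (rad/s): [2.57, 2.57, 3.14, 3.14, 3.14, 3.14].

## Interface

Orientations are given as a unit quaternion [x, y, z, w].
In Python, from bench import * gives the robot as it stands.
- The arm moves only by the tool move_arm, never from a script. Its argument "series" is a list of rows, each a list of 5 numbers: the opening, from -1 (shut) to 1 (fully open), then the shift along the tool's x, y, z in m, then the turn about the tool's z in degrees. In form: [[jaw, tx, ty, tz, spin], ...]. A call has 1 to 20 rows; each row is the pose to reach, as a shift and turn from the pose commanded when the call began, along the tool's axes at that moment; what a row does not reach only later rows make up. A row lasts 1/10 s, in which the tool goes at most 50 mm and 8.59 degrees, less where a joint would pass 70% of its speed; a pose out of reach is approached as far as the arm can. A call with a gripper value outside its range is refused whole. The fingers move at their own pace and stop on an object; the grip force is fixed at half the most. Time passes only in rows, so rows that repeat a pose let the fingers close. It gives the time, the measured TCP pose, the force, the opening and the grip force at its end, in the units of the state.
- sense(): the state, without advancing time (a new reading comes with each control period).
- grab_frame(name): name is "scene" or "top"; returns a dict with "image" (400x640x3 uint8, blue, green, red), "intrinsics" (3x3 intrinsics, pixels), "R" (3x3) and "t" (3): a world point X has camera coordinates R X + t. Camera axes: x right, y down, z forward; pixel columns grow to the right and rows downward; lengths in mm; the calibration is good to about 2 mm. A picture is of the moment at which its call begins. There is no depth.
- job_done(): hands the job in; it is judged then, once.
The state is a dict: "t": time; "q": joint angles; "dq": joint speeds; "tau": joint torques, N m; "position": TCP position; "eef_rot": TCP orientation; "contact_force": force on the tool from outside, world axes, zero at the start; "wrist_torque": the same for the moment, N m; "finger_gap": finger opening in mm; "grasp_force": force on a finger pad.
Only numpy, scipy, OpenCV 4.12 (cv2) and the standard library are available. Lean on these libraries where they do the work, as an engineer would, in place of code of your own. Each camera call takes 0.05 s, during which the arm holds its last target. There are 200 camera calls.

## Task

Pick up the mallet and with it drive the red punch all the way down to mark its tile piece, then carry the mallet over the row of the two bottles and the jar and hold its striking face about 10 mm above the blue punch, centred and level, ready for the next blow. Do not touch the blue punch, and leave the bottles and the jar standing where they are. Finish while still holding the mallet still in the air above the blue punch.

Things in the scene. Friction and masses are not known exactly. Their poses are not given: they have to be found in the camera images.
- mallet: Mallet: round orange head, 54 mm across, 78 mm tall, black faces; pale wooden handle. It starts standing on one face, handle level. Origin: centre of this lower (striking) face; z up along the head; handle runs to -x, its axis 40 mm above the face, 24 mm wide (y), 22 mm deep (z), from x = -25 to a 30 mm end knob at x = -152 to -164 mm. 0.26 to 0.38 kg, mass centre near x = -15 mm.
- red_stand: Grey C-frame marking stand with the red punch, fixed. Base plate 150 x 76 x 12 mm. Origin on the table under the punch axis; z up; the column (30 x 50 mm) stands 85 mm to +x of the punch; column and arm (34 mm wide) reach 98 mm high, the steel bush round the punch 104 mm.
- blue_stand: Grey C-frame marking stand with the blue punch, fixed. Base plate 150 x 76 x 12 mm. Origin on the table under the punch axis; z up; the column (30 x 50 mm) stands 85 mm to +x of the punch; column and arm (34 mm wide) reach 98 mm high, the steel bush round the punch 104 mm.
- red_cap (a point): Round red plastic head of a sprung punch, 31 mm across, 12 mm thick, flat top. The point is the centre of its top face, 130 mm above the table when the punch is up; z up. It sits over the origin of the red stand.
- blue_cap (a point): Round blue plastic head of a sprung punch, 31 mm across, 12 mm thick, flat top. The point is the centre of its top face, 130 mm above the table when the punch is up; z up. It sits over the origin of the blue stand.
- red_punch (a joint): How far the red punch is pushed down: 0 m up, 0.010 m fully down on its hard stop. Its spring resists with about 5 N at first and 9 N at the bottom and brings it up again when let go.
- blue_punch (a joint): The same for the blue punch.
- bottle_near: Slip bottle, grey and white with a fine metal nozzle on top, 49 mm across, 195 mm tall, loose. Origin at the centre of its underside, z up.
- jar: Water jar, clear and whitish, 96 mm across, 155 mm tall, loose. Origin at the centre of its underside, z up.
- bottle_far: Slip bottle like the other, 49 mm across, 195 mm tall, loose. With the jar and the other bottle it stands in a row that runs away from the robot between the two stands. Origin at the centre of its underside, z up.
Not all that is in view belongs to the job. What is shaped like the jar but green is not meant.

How it is judged (in metres and radians):
On the way, in this order (a step that is already met when the one before it is completed fails the run):
1. the red punch is driven fully down by the mallet (value of joint red_punch above 0.008 m and contact force between mallet and red_punch above 2 N).
2. the mallet is lifted off and the red punch has sprung up again (value of joint red_punch below 0.002 m and contact force between mallet and red_punch below 0.2 N and contact force between mallet and the fingers above 2 N), for 0.1 s.
3. the mallet passes over the row, higher than the jar (height (world z) of mallet above 0.155 m and (horizontal distance between mallet and bottle_near below 0.09 m or horizontal distance between mallet and jar below 0.09 m or horizontal distance between mallet and bottle_far below 0.09 m)).
At the end, for the whole second after the job is handed in: The gripper holds the mallet still, striking face 3 to 20 mm above the blue cap and within 7 mm of its centre sideways, head within 0.1 rad of upright, touching neither cap nor stand; both punches are up; bottles and jar stand within 20 mm of where they were (z of mallet in the frame of blue_cap between 0.003 and 0.02 m and horizontal distance between mallet and blue_cap below 0.007 m and angle between mallet's own z axis and vertical below 0.1 rad and contact force between mallet and the fingers above 2 N and contact force between blue_punch and anything else below 0.2 N and contact force between mallet and blue_stand below 0.2 N and value of joint each of blue_punch, red_punch below 0.002 m and linear speed of mallet below 0.02 m/s and not (distance of bottle_near from where it was at the start of the episode above 0.02 m) and not (distance of jar from where it was at the start of the episode above 0.02 m) and not (distance of bottle_far from where it was at the start of the episode above 0.02 m) and angle between each of bottle_near, jar, bottle_far's own z axis and vertical below 0.15 rad); the arm keeps its last pose, push and grip.
It fails at once if the blue punch is touched (contact force between blue_punch and anything else above 0.5 N).
It fails at once if the red punch is pressed with the robot itself (contact force between red_punch and the fingers above 0.5 N or contact force between red_punch and the arm above 0.5 N).
It fails at once if a bottle or the jar is knocked over or shifted (distance of any of bottle_near, jar, bottle_far from where it was at the start of the episode above 0.03 m or angle between any of bottle_near, jar, bottle_far's own z axis and vertical above 0.3 rad).
It also fails if it takes over 51 s, if anything falls off the work surface, if the arm or the gripper's body presses on something with over 40 N, if the wrist force passes 120 N, or if a joint passes its speed limit or range.

## Working session

There is one attempt and no reset: what is moved stays moved. The work goes in short steps, Python scripts to look and compute and a tool call to move; the robot and the scene stay as the last step left them, time stands still between calls to the robot, and variables do not carry over. Pictures are saved under pics/ and viewed, at most 10 in all, crops included, and the job is handed in when it is done.

Besides the shell and the picture viewer there is one more tool, called after ">>>" as name(argument=value, ...), one argument or row to a line, values as JSON. move_arm: Moves the arm, as the interface text tells. Its arguments: {"type":"object","properties":{"series":{"type":"array","items":{"type":"array","items":{"type":"number"}}}},"required":["series"]}

```bash
mkdir -p pics; ls; python3 - <<'E'
from bench import *
import cv2,numpy as np
s=sense();print(s)
for n in("scene","top"):
    f=grab_frame(n);cv2.imwrite(f"pics/{n}0.png",f["image"])
    np.savez(f"pics/{n}.npz",**{k:f[k] for k in("image","intrinsics","R","t")})
    R=np.array(f["R"]);print(n,f["intrinsics"],R,f["t"],-R.T@np.array(f["t"]))
E
```

```text
pics
{'t': 0.0, 'q': array([-1.39819257e+00,  3.26925889e-01, -1.93589849e-01,  1.05199269e+00,
       -7.30486392e-06,  1.43662051e+00]), 'dq': array([ 8.06041409e-04, -2.48057626e-04, -1.48638070e-04, -2.04638468e-05,
       -3.17058983e-04,  4.19755481e-04]), 'tau': array([-6.54362302e-04, -4.43392181e+01,  2.62444961e+01,  1.52078125e-02,
       -2.29535990e-04,  3.77103447e-06]), 'position': array([ 166.01537112, -523.73684848,  230.50936406]), 'eef_rot': array([ 9.88258472e-01,  1.52788937e-01, -2.00988943e-05, -8.55823518e-04]), 'contact_force': array([-0.08038989, -1.09835059, -0.93709698]), 'wrist_torque': array([ 0.02026122, -0.03764704, -0.01217784]), 'grasp_force': 0.0, 'finger_gap': 85.59384820909482}
scene [[426.72996819   0.         315.81569453]
 [  0.         426.72996819 195.67151148]
 [  0.           0.           1.        ]] [[-0.82889464 -0.55928451 -0.0115975 ]
 [-0.41631066  0.63058118 -0.65502123]
 [ 0.3736564  -0.53811543 -0.75552147]] [ 402.45519394  290.26325848 1051.88821726] [ 61.38788084 608.08968717 989.52019909]
top [[473.8884492    0.         316.75321642]
 [  0.         473.8884492  196.93290369]
 [  0.           0.           1.        ]] [[-0.01459717 -0.99979957  0.01370177]
 [-0.99227515  0.01279625 -0.12339485]
 [ 0.12319478 -0.01539715 -0.99226306]] [ -11.43915055  502.15032191 1300.49855905] [ 337.88966683    2.16146782 1352.55617376]
```

View pics/scene0.png

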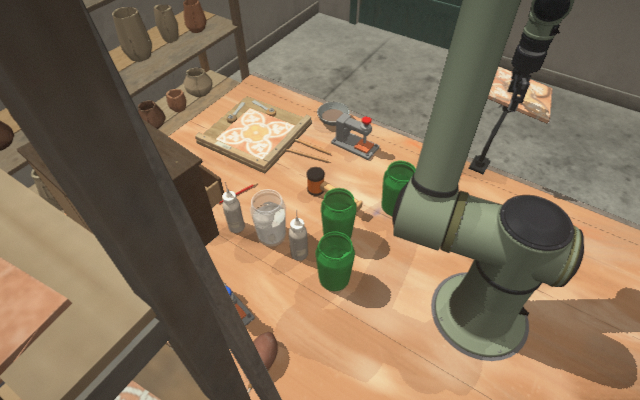

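View pics/top0.png

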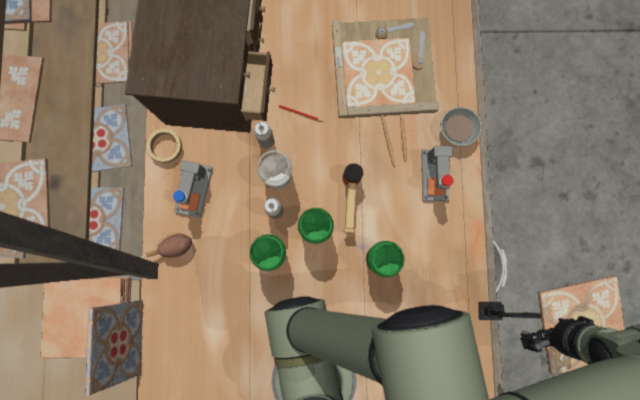

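The scene view shows the mallet head at (316,178), the red cap at (367,121), the row of bottle, jar and bottle at (233,210), (268,215) and (298,238), and three green decoys. In the top view the mallet head is at (353,174) with its handle running down to (351,232). The red cap is at (447,181) and the blue cap at (180,197). The bottles are at (263,130) and (273,208), the jar at (275,168), and a dark post has its foot near (157,270).

```bash
cat > h.py <<'E'
import cv2,numpy as np
def load(n): return dict(np.load(f"pics/{n}.npz"))
def ray(f,uv,z):
    R=f["R"];c=-R.T@f["t"];d=R.T@np.linalg.solve(f["intrinsics"],[uv[0],uv[1],1.]);return c+d*(z-c[2])/d[2]
def proj(f,X):
    p=f["intrinsics"]@(f["R"]@np.array(X,float)+f["t"]);return p[:2]/p[2]
def blob(f,lo,hi,box):
    """largest HSV blob in box x0,y0,x1,y1: centroid, area, minAreaRect"""
    x0,y0,x1,y1=box;m=cv2.inRange(cv2.cvtColor(f["image"],cv2.COLOR_BGR2HSV)[y0:y1,x0:x1],lo,hi)
    cs,_=cv2.findContours(m,cv2.RETR_EXTERNAL,cv2.CHAIN_APPROX_NONE);c=max(cs,key=cv2.contourArea)+np.array([x0,y0])
    M=cv2.moments(c);return np.array([M["m10"]/M["m00"],M["m01"]/M["m00"]]),M["m00"],cv2.minAreaRect(c),c
E
python3 - <<'E'
from h import *
t=load("top");s=load("scene")
np.set_printoptions(precision=1,suppress=True)
def show(n,b,f,z): print(n,b[0],b[1],b[2],"->",ray(f,b[0],z))
show("red",blob(t,(0,190,90),(6,255,255),(436,170,460,195)),t,130)
show("blue",blob(t,(105,150,60),(125,255,255),(165,180,195,210)),t,130)
show("head",blob(t,(0,0,0),(180,255,60),(338,160,368,190)),t,78)
hb=blob(t,(12,60,150),(30,255,255),(340,186,362,240));show("handle",hb,t,51)
show("redS",blob(s,(0,190,90),(6,255,255),(355,110,380,132)),s,130)
show("headS",blob(s,(0,0,0),(180,255,60),(300,164,330,186)),s,78)
for n,b in dict(g1=(295,203,336,246),g2=(247,230,289,273),g3=(363,236,407,280)).items(): show(n,blob(t,(50,150,30),(80,255,255),b),t,155)
for n,p,z in(("bn",(273,207),180),("jar",(275,168),155),("bf",(263,130),180),("post",(157,270),0),("post",(157,270),300),("cabcorner",(250,128),200),("drawer",(268,118),150)): print(n,ray(t,p,z))
# scene colors around handle & crops
im=t["image"]; a=cv2.resize(im[120:280,150:300],None,fx=4,fy=4,interpolation=cv2.INTER_CUBIC)
b=cv2.resize(im[150:250,330:480],None,fx=4,fy=4,interpolation=cv2.INTER_CUBIC)
cv2.imwrite("pics/c1.png",a[:600]) ; cv2.imwrite("pics/c2.png",b)
E
```

```text
red [446.9 180.3] 53.5 ((447.0, 180.0), (8.0, 8.0), 90.0) -> [ 529.2 -358.6  130. ]
blue [178.8 196.1] 72.5 ((178.75, 196.25), (9.899494171142578, 9.192388534545898), 45.0) -> [496.6 340.6 130. ]
head [353.  173.1] 227.5 ((352.5, 173.5), (17.0, 17.0), 90.0) -> [ 560.4 -117.6   78. ]
handle [349.4 214.1] 800.5 ((350.5, 212.5), (53.0, 21.0), 90.0) -> [ 450.5 -107.3   51. ]
redS [366.4 119.8] 28.5 ((366.5, 119.5), (5.0, 7.0), 90.0) -> [ 530.4 -353.5  130. ]
headS [318.2 178.5] 14.0 ((316.6414794921875, 178.24526977539062), (4.670258522033691, 14.56021785736084), 74.05460357666016) -> [ 543.7 -100.    78. ]
g1 [315.4 225.4] 796.0 ((315.5, 225.0), (31.0, 32.0), 0.0) -> [414.2 -12.1 155. ]
g2 [267.8 252.3] 827.0 ((267.7500305175781, 252.25003051757812), (32.52690887451172, 33.23401641845703), 45.0) -> [348.4 108.4 155. ]
g3 [384.8 258.7] 843.5 ((385.5000305175781, 258.5), (33.941123962402344, 32.52690887451172), 45.0) -> [ 328.2 -185.1  155. ]
bn [459.7  93.  180. ]
jar [562.7  89.5 155. ]
bf [656.1 117.7 180. ]
post [304.8 433.    0. ]
post [312.1 337.5 300. ]
cabcorner [656.2 148.1 200. ]
drawer [696.2 107.6 150. ]
```

View pics/c1.png

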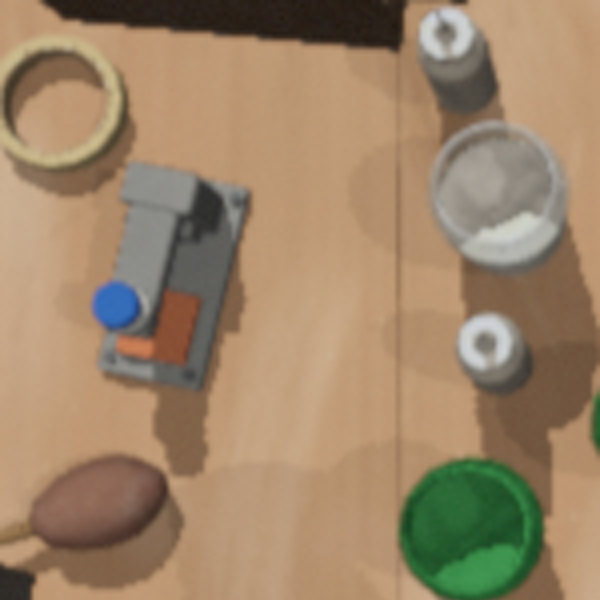

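View pics/c2.png

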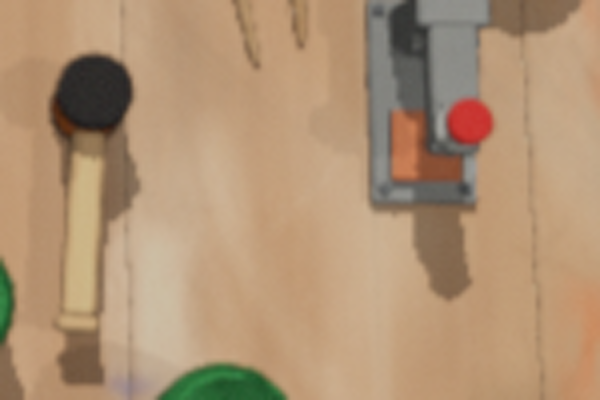

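The first crop shows the blue cap at full-frame (179,196), the jar rim at (275,169), and the bottle tops at (262,129) and (272,206). The second shows the mallet head at (353.5,173), the knob at (349,230.5) and the red cap at (447.5,180.3).

```bash
python3 - <<'E'
from h import *
np.set_printoptions(precision=1,suppress=True)
t=load("top");s=load("scene")
def tri(a,b):
    P=lambda f:f["intrinsics"]@np.c_[f["R"],f["t"]]
    X=cv2.triangulatePoints(P(t),P(s),np.array(a,float).reshape(2,1),np.array(b,float).reshape(2,1));return (X[:3]/X[3]).ravel()
r=blob(t,(0,120,60),(8,255,255),(439,172,456,190)); rs=blob(s,(0,150,60),(6,255,255),(355,110,380,132))
r2=blob(t,(170,120,60),(180,255,255),(439,172,456,190)) if 0 else None
print("red",r[0],r[1],cv2.minEnclosingCircle(r[3]),ray(t,r[0],130),rs[0],rs[1])
b=blob(t,(100,110,40),(130,255,255),(165,180,195,210));print("blue",b[0],b[1],cv2.minEnclosingCircle(b[3]),ray(t,b[0],130))
h=blob(t,(0,0,0),(180,255,75),(338,160,368,184));print("head",h[0],cv2.minEnclosingCircle(h[3]),ray(t,(353.5,173),78))
print("handle",ray(t,(352,185),51),ray(t,(349.1,228),51),ray(t,(349,230.5),55))
print("redtri",tri((447.2,180.3),rs[0]))
for z in(0,100,200,300,400,600): 
    X=ray(t,(157,270),z);print(z,X,proj(s,X))
for y in (350,433): print([proj(t,(312,y,z)) for z in(0,600)])
E
```

```text
red [447.2 180. ] 90.0 ((447.20587158203125, 180.08824157714844), 5.86552619934082) [ 530.  -359.5  130. ] [366.1 119.9] 45.5
blue [178.9 196. ] 82.5 ((178.8333282470703, 195.8333282470703), 5.602685451507568) [496.8 340.3 130. ]
head [353.  173.2] ((352.9010009765625, 173.25743103027344), 9.65589427947998) [ 560.7 -118.9   78. ]
handle [ 531.6 -116.5   51. ] [ 412.3 -105.7   51. ] [ 405.2 -104.9   55. ]
redtri [ 532.  -360.5  123.7]
0 [304.8 433.    0. ] [273.6 395.3]
100 [307.2 401.2 100. ] [277.9 366.2]
200 [309.7 369.3 200. ] [282.9 333. ]
300 [312.1 337.5 300. ] [288.6 294.8]
400 [314.6 305.6 400. ] [295.3 250.3]
600 [319.5 241.9 600. ] [312.5 135.3]
[array([186.7, 267. ]), array([ 87.1, 275.9])]
[array([157.1, 267.4]), array([ 33.4, 276.7])]
```

>>> move_arm(
  series=[
    [1,0.04,-0.025,0,4],
    [1,0.08,-0.05,0,8],
    [1,0.12,-0.074,0,12],
    [1,0.16,-0.099,0,16],
    [1,0.2,-0.123,0,20],
    [1,0.24,-0.148,0,22.7],
    [1,0.28,-0.172,0,22.7],
    [1,0.32,-0.197,0,22.7],
    [1,0.36,-0.222,0,22.7],
    [1,0.4,-0.246,0,22.7],
    [1,0.44,-0.271,0.02,22.7],
    [1,0.46,-0.283,0.05,22.7],
    [1,0.46,-0.283,0.08,22.7],
    [1,0.46,-0.283,0.08,22.7],
    [1,0.46,-0.283,0.08,22.7],
    [1,0.46,-0.283,0.08,22.7],
  ],
)

```text
t: 1.7
position: [519.8, -116.5, 152.8]
eef_rot: [0.999, -0.045, 0.001, 0.0]
contact_force: [0.2, 1.0, -0.4]
finger_gap: 85.4
grasp_force: 0.0
```

```bash
python3 - <<'E'
from bench import *
from h import *
s=sense();print(s["t"],s["position"],s["eef_rot"],s["q"],s["contact_force"],s["finger_gap"])
f=grab_frame("top");im=f["image"];cv2.imwrite("pics/t1.png",cv2.resize(im[90:260,250:420],None,fx=3.5,fy=3.5,interpolation=cv2.INTER_CUBIC))
E
```

```text
1.7 [ 519.83041309 -116.4766863   152.79965674] [ 9.98978242e-01 -4.51822902e-02  9.61126323e-04  3.30647085e-04] [-3.59007695e-01  3.59974837e-01 -3.58261472e-01  8.50527508e-01
 -3.56292745e-05  2.87298032e+00] [ 0.17137227  1.0008688  -0.42937703] 85.36746687676663
```

View pics/t1.png

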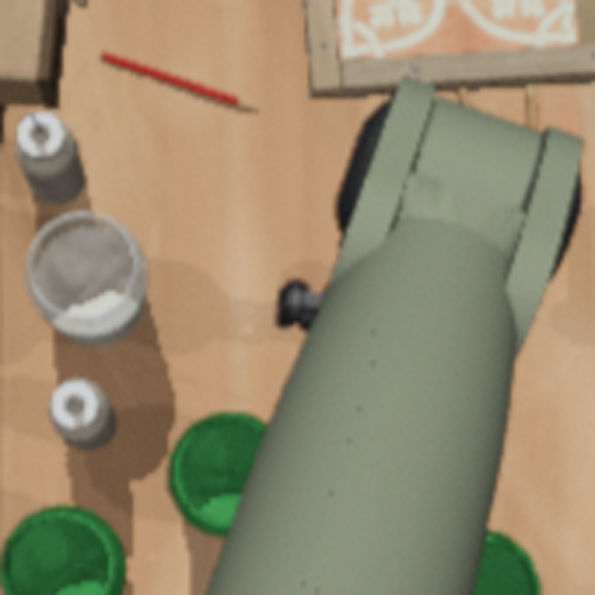

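The arm hides the grasp in the top view. The last joint reads 2.87 rad, too close to its limit for the swing to blue, so I'll turn the wrist by a half turn first (an equivalent grasp).

>>> move_arm(
  series=[
    [1,0,0,0,-8.5],
    [1,0,0,0,-17],
    [1,0,0,0,-25.5],
    [1,0,0,0,-34],
    [1,0,0,0,-42.5],
    [1,0,0,0,-51],
    [1,0,0,0,-59.5],
    [1,0,0,0,-68],
    [1,0,0,0,-76.5],
    [1,0,0,0,-85],
    [1,0,0,0,-90],
  ],
)

```text
t: 2.85
position: [519.9, -116.6, 153.0]
eef_rot: [0.737, 0.676, 0.001, 0.001]
contact_force: [-0.3, -0.3, -0.3]
finger_gap: 85.5
grasp_force: 0.0
```

>>> move_arm(
  series=[
    [1,0,0,0,-8.5],
    [1,0,0,0,-17],
    [1,0,0,0,-25.5],
    [1,0,0,0,-34],
    [1,0,0,0,-42.5],
    [1,0,0,0,-51],
    [1,0,0,0,-59.5],
    [1,0,0,0,-68],
    [1,0,0,0,-76.5],
    [1,0,0,0,-85],
    [1,0,0,0,-90],
    [1,0,0,0,-90],
    [1,0,0,0,-90],
  ],
)

```text
t: 4.15
position: [519.6, -116.3, 152.4]
eef_rot: [0.046, 0.999, -0.0, 0.001]
contact_force: [0.3, -0.6, -0.3]
finger_gap: 85.6
grasp_force: 0.0
```

```bash
python3 - <<'E'
from bench import *
from h import *
s=sense();print(s["t"],s["position"],s["eef_rot"],s["q"],s["contact_force"],s["finger_gap"])
f=grab_frame("scene");im=f["image"];np.savez("pics/scene1.npz",**{k:f[k] for k in("image","intrinsics","R","t")})
cv2.imwrite("pics/s1.png",cv2.resize(im[80:280,200:420],None,fx=3,fy=3,interpolation=cv2.INTER_CUBIC))
for X in((518.8,-114.9,51),(560.6,-118.7,78),(405,-105,55)):print((proj(f,X)-[200,80])*3)
E
```

```text
4.15 [ 519.6261585  -116.28077668  152.37231663] [ 4.60524555e-02  9.98938582e-01 -2.87591934e-04  8.93426976e-04] [-3.58817913e-01  3.60108130e-01 -3.59294562e-01  8.49516488e-01
  2.48886917e-06 -2.66680372e-01] [ 0.29321183 -0.64944453 -0.34266194] 85.64286808057246
[383.85921648 315.15848527]
[350.74214893 277.19505939]
[478.64312002 367.42355657]
```

View pics/s1.png

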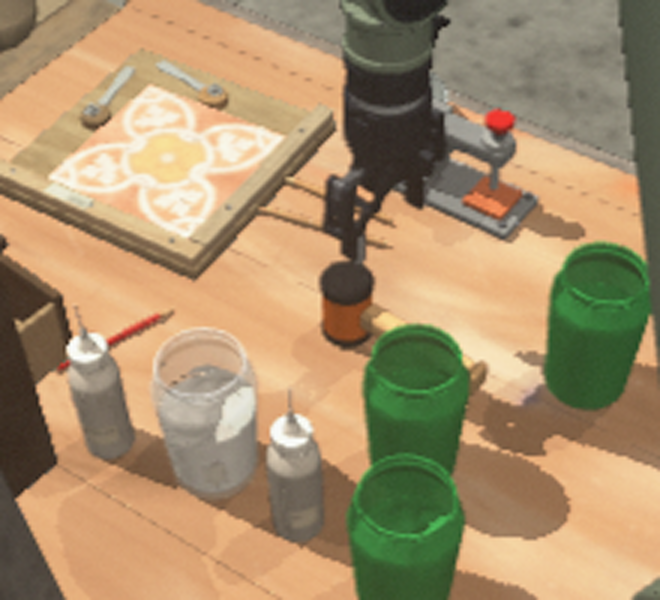

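The crop shows the mallet head top at about (346,282) and the handle reaching down right. The open fingers are above it at (350,230). The scene view disagrees with the top view by about +6 mm in y for both mallet and red cap, so I'll split the difference.

>>> move_arm(
  series=[
    [1,0.003,0.004,0.03,0],
    [1,0.003,0.004,0.06,0],
    [1,0.003,0.004,0.09,0],
    [1,0.003,0.004,0.115,0],
    [1,0.003,0.004,0.13,0],
    [1,0.003,0.004,0.136,0],
    [1,0.003,0.004,0.136,0],
    [1,0.003,0.004,0.136,0],
  ],
)

```text
t: 5.0
position: [517.2, -111.7, 16.1]
eef_rot: [0.045, 0.999, -0.0, 0.001]
contact_force: [-0.3, -0.3, 0.4]
finger_gap: 85.3
grasp_force: 0.0
```

>>> move_arm(
  series=[
    [0.2,0,0,0,0],
    [-0.1,0,0,0,0],
    [-0.4,0,0,0,0],
    [-1,0,0,0,0],
    [-1,0,0,0,0],
    [-1,0,0,0,0],
    [-1,0,0,0,0],
    [-1,0,0,0,0],
    [-1,0,0,0,0],
    [-1,0,0,0,0],
  ],
)

```text
t: 6.0
position: [516.7, -111.6, 15.7]
eef_rot: [0.045, 0.999, -0.0, 0.0]
contact_force: [-0.9, -0.7, 5.7]
finger_gap: 23.5
grasp_force: 60.5
```

>>> move_arm(
  series=[
    [-1,0,0,-0.02,0],
    [-1,0,0,-0.05,0],
    [-1,0,0,-0.08,0],
    [-1,0,0,-0.11,0],
    [-1,0,0,-0.14,0],
    [-1,0,0,-0.16,0],
    [-1,0,0,-0.175,0],
    [-1,0,0,-0.185,0],
    [-1,0,0,-0.185,0],
    [-1,0,0,-0.185,0],
  ],
)

```text
t: 7.0
position: [516.0, -111.1, 199.3]
eef_rot: [0.045, 0.999, 0.0, -0.001]
contact_force: [0.2, 0.3, -3.5]
finger_gap: 23.5
grasp_force: 59.7
```

```bash
python3 - <<'E'
from bench import *
from h import *
s=sense();print(s["t"],s["position"],s["eef_rot"],s["q"],s["contact_force"],s["wrist_torque"],s["finger_gap"])
f=grab_frame("scene");im=f["image"];np.savez("pics/scene2.npz",**{k:f[k] for k in("image","intrinsics","R","t")})
cv2.imwrite("pics/s2.png",cv2.resize(im[60:260,220:420],None,fx=3,fy=3,interpolation=cv2.INTER_CUBIC))
E
```

```text
7.0 [ 515.99526201 -111.09517308  199.28651575] [ 4.46562686e-02  9.99002097e-01  2.98832188e-04 -7.34243031e-04] [-3.52035827e-01  3.10813201e-01 -3.00277514e-01  9.61286099e-01
  1.25366959e-04 -2.62693649e-01] [ 0.21850676  0.2588687  -3.52790848] [ 0.01974922  0.08744185 -0.07123014] 23.463066642957465
```

View pics/s2.png

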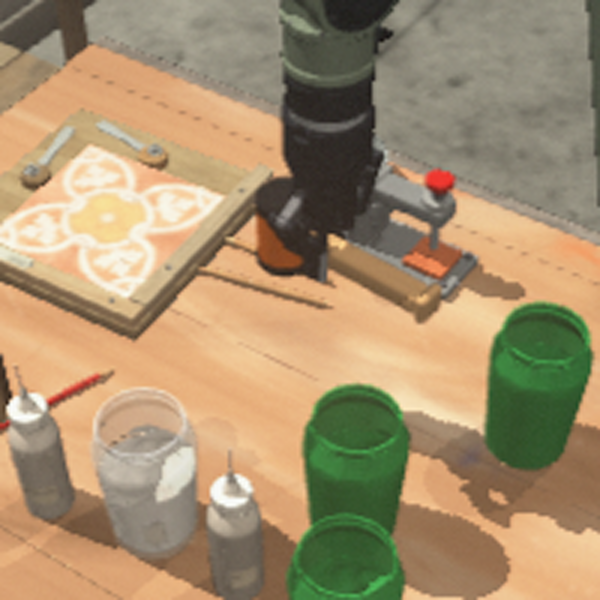

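The mallet is held and looks level. In the crop its head is at (280,225) and its knob at (425,303). I'll check that against the predicted projection before pressing.

```bash
python3 - <<'E'
from h import *
np.set_printoptions(precision=1,suppress=True)
f=load("scene2")
c=lambda X:(proj(f,X)-[220,60])*3
H=np.array([559.6,-115,183.]);u=np.array([.996,-.089,0])
for d in(0,3,-3):print("knob end bottom/top",c(H-164*u+[0,0,25+d]),c(H-164*u+[0,0,55+d]))
right=f["R"][0]
for z in(0,78):print("head L,C,R",z,c(H+[0,0,z]-27*right),c(H+[0,0,z]),c(H+[0,0,z]+27*right))
hsv=cv2.cvtColor(f["image"],cv2.COLOR_BGR2HSV)
o=blob(f,(5,180,80),(14,255,255),(300,115,330,155));print("orange",(o[0]-[220,60])*3,[((p-[220,60])*3) for p in cv2.boxPoints(o[2])])
# delta to red
R=np.array([530.5,-356.5]);print("red-head",R-H[:2], [ (R-H[:2])@np.array(v) for v in((-.996,.089),(.089,.996))])
E
```

```text
knob end bottom/top [436.5 320.3] [439.3 295.1]
knob end bottom/top [436.8 317.9] [439.6 292.5]
knob end bottom/top [436.3 322.8] [439.  297.7]
head L,C,R 0 [259.1 261. ] [288.3 261. ] [317.5 261. ]
head L,C,R 78 [256.6 195.3] [287.3 195.3] [318.  195.3]
orange [273.1 248.2] [array([241.6, 236.9]), array([261., 219.]), array([298.6, 259.7]), array([279.2, 277.7])]
red-head [ -29.1 -241.5] [np.float64(7.490100000000025), np.float64(-243.1239)]
```

>>> move_arm(
  series=[
    [-1,0.001,-0.03,0,0],
    [-1,0.002,-0.06,0,0],
    [-1,0.003,-0.09,0,0],
    [-1,0.004,-0.12,0,0],
    [-1,0.005,-0.15,0,0],
    [-1,0.006,-0.18,0,0],
    [-1,0.007,-0.21,0,0],
    [-1,0.0075,-0.23,0,0],
    [-1,0.0075,-0.243,0.015,0],
    [-1,0.0075,-0.243,0.03,0],
    [-1,0.0075,-0.243,0.04,0],
    [-1,0.0075,-0.243,0.045,0],
    [-1,0.0075,-0.243,0.045,0],
    [-1,0.0075,-0.243,0.045,0],
  ],
)

```text
t: 8.45
position: [487.8, -352.3, 155.5]
eef_rot: [0.044, 0.999, -0.0, 0.0]
contact_force: [0.1, -0.0, -2.8]
finger_gap: 23.4
grasp_force: 60.0
```

```bash
python3 - <<'E'
from bench import *
from h import *
s=sense();print(s["t"],s["position"],s["eef_rot"],s["q"],s["contact_force"],s["wrist_torque"],s["finger_gap"])
f=grab_frame("scene");im=f["image"];np.savez("pics/scene3.npz",**{k:f[k] for k in("image","intrinsics","R","t")})
cv2.imwrite("pics/s3.png",cv2.resize(im[40:190,300:450],None,fx=4,fy=4,interpolation=cv2.INTER_CUBIC))
E
```

```text
8.45 [ 487.7711326  -352.33813521  155.52641689] [ 4.42267017e-02  9.99021508e-01 -7.46969290e-05  1.42365397e-04] [-7.48224105e-01  4.77541628e-01 -1.63494521e-01  9.29446439e-01
  7.04160536e-05 -6.59741828e-01] [ 0.11819151 -0.03152323 -2.82202603] [-0.02100282  0.10379212  0.00462552] 23.44884598169764
```

View pics/s3.png

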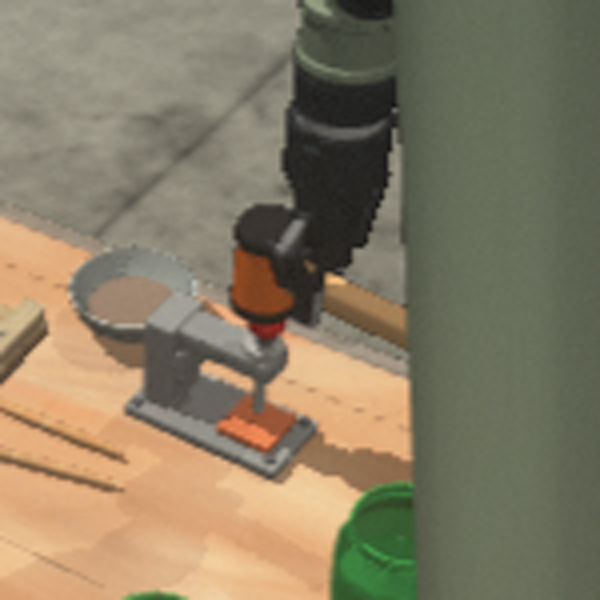

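The head, at crop (265,305), is centred over the red cap at (268,328), just above it. Now I press in small steps.

>>> move_arm(
  series=[
    [-1,0,0,0.005,0],
    [-1,0,0,0.01,0],
    [-1,0,0,0.013,0],
    [-1,0,0,0.016,0],
    [-1,0,0,0.018,0],
    [-1,0,0,0.018,0],
    [-1,0,0,0.018,0],
  ],
)

```text
t: 9.2
position: [487.6, -353.0, 137.8]
eef_rot: [0.045, 0.999, -0.0, 0.0]
contact_force: [-0.7, 0.4, 4.5]
finger_gap: 22.8
grasp_force: 60.9
```

>>> move_arm(
  series=[
    [-1,0,0,0.001,0],
    [-1,0,0,0.002,0],
    [-1,0,0,0.003,0],
    [-1,0,0,0.003,0],
    [-1,0,0,0.003,0],
  ],
)

```text
t: 9.7
position: [487.6, -353.0, 135.5]
eef_rot: [0.045, 0.999, -0.0, 0.0]
contact_force: [-3.9, 2.8, 10.7]
finger_gap: 23.4
grasp_force: 61.9
```

>>> move_arm(
  series=[
    [-1,0,0,0.001,0],
    [-1,0,0,0.001,0],
    [-1,0,0,0.001,0],
  ],
)

```text
t: 10.0
position: [487.5, -353.0, 135.3]
eef_rot: [0.045, 0.999, -0.001, 0.001]
contact_force: [-5.2, 3.5, 16.1]
finger_gap: 23.5
grasp_force: 62.6
```

```bash
python3 - <<'E'
from bench import *
from h import *
f=grab_frame("scene");np.savez("pics/scene4.npz",**{k:f[k] for k in("image","intrinsics","R","t")})
a=load("scene3")["image"]
w=lambda i:cv2.resize(i[95:155,330:400],None,fx=5.5,fy=5.5,interpolation=cv2.INTER_CUBIC)
cv2.imwrite("pics/s4.png",np.hstack([w(a),w(f["image"])]))
E
```

```text
(no output)
```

View pics/s4.png

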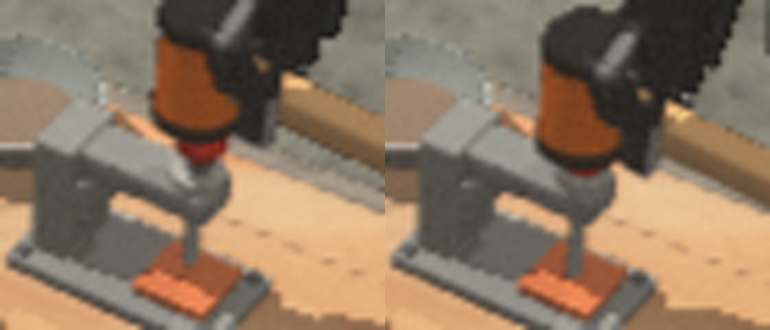

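The right half shows the red cap driven down to the bush, and the force is about 19 N against the hard stop. I'll lift and then carry the mallet over the row.

>>> move_arm(
  series=[
    [-1,0,0,-0.01,0],
    [-1,0,0,-0.025,0],
    [-1,0,0,-0.045,0],
    [-1,0,0,-0.065,0],
    [-1,0,0,-0.085,0],
    [-1,0,0,-0.1,0],
    [-1,0,0,-0.11,0],
    [-1,0,0,-0.113,0],
    [-1,0,0,-0.113,0],
    [-1,0,0,-0.113,0],
  ],
)

```text
t: 11.05
position: [486.9, -352.3, 245.0]
eef_rot: [0.045, 0.999, 0.001, -0.001]
contact_force: [0.0, 0.0, -4.2]
finger_gap: 23.3
grasp_force: 60.0
```

```bash
python3 - <<'E'
from bench import *
from h import *
s=sense();print(s["t"],s["position"],s["eef_rot"],s["q"],s["contact_force"],s["finger_gap"])
f=grab_frame("scene");np.savez("pics/scene5.npz",**{k:f[k] for k in("image","intrinsics","R","t")})
r=blob(f,(0,150,60),(6,255,255),(355,105,380,132));print("red cap now",r[0],r[1],"(start 366.1 119.9)")
u=np.array([.996,-.09,0]);H=s["position"]-[0,0,16]+43.7*u
o=blob(f,(4,150,60),(14,255,255),(320,60,380,118));print("orange",o[1],o[2],"pred face/top",proj(f,H),proj(f,H+[0,0,78]))
E
```

```text
11.05 [ 486.90836518 -352.33026269  245.04061625] [ 4.46958293e-02  9.99000123e-01  6.29450739e-04 -8.00016732e-04] [-7.49123452e-01  4.15328631e-01 -2.47073008e-02  1.13279486e+00
 -7.68870496e-05 -6.59701879e-01] [ 0.02653944  0.02334851 -4.21379008] 23.27114993973752
red cap now [366.13553114 119.92307692] 45.5 (start 366.1 119.9)
orange 170.5 ((368.08465576171875, 85.32308197021484), (15.380306243896484, 16.992759704589844), 7.125016689300537) pred face/top [369.42051476  93.00730832] [371.71254082  69.98542055]
```

>>> move_arm(
  series=[
    [-1,0.003,0.02,0,0],
    [-1,0.006,0.05,0,0],
    [-1,0.01,0.09,0,0],
    [-1,0.016,0.13,0,2],
    [-1,0.02,0.17,0,4],
    [-1,0.025,0.21,0,6],
    [-1,0.03,0.25,0,8],
    [-1,0.035,0.29,0,10],
    [-1,0.04,0.33,0,12],
    [-1,0.045,0.37,0,14],
    [-1,0.05,0.41,0,16],
    [-1,0.054,0.45,0,18],
    [-1,0.058,0.48,0,20],
    [-1,0.06,0.5,0,22],
    [-1,0.063,0.52,0,24],
    [-1,0.065,0.54,0,26],
    [-1,0.067,0.555,0,28],
    [-1,0.068,0.56,0,29],
    [-1,0.068,0.56,0,30],
    [-1,0.068,0.56,0,30],
  ],
)

```text
t: 13.1
position: [469.5, 210.5, 246.0]
eef_rot: [0.302, 0.953, -0.0, -0.0]
contact_force: [-0.5, -1.0, -2.8]
finger_gap: 23.9
grasp_force: 60.0
```

>>> move_arm(
  series=[
    [-1,0.012,0.016,0,1],
    [-1,0.03,0.04,0,3],
    [-1,0.05,0.068,0,5],
    [-1,0.07,0.095,0,7],
    [-1,0.085,0.115,0,9],
    [-1,0.093,0.126,0,9.8],
    [-1,0.0965,0.1305,0.01,9.8],
    [-1,0.0965,0.1305,0.03,9.8],
    [-1,0.0965,0.1305,0.05,9.8],
    [-1,0.0965,0.1305,0.06,9.8],
    [-1,0.0965,0.1305,0.06,9.8],
    [-1,0.0965,0.1305,0.06,9.8],
    [-1,0.0965,0.1305,0.06,9.8],
  ],
)

```text
t: 14.4
position: [466.6, 373.4, 187.4]
eef_rot: [0.382, 0.924, 0.001, 0.001]
contact_force: [0.9, -0.3, -3.1]
finger_gap: 23.2
grasp_force: 59.9
```

```bash
python3 - <<'E'
from bench import *
from h import *
np.set_printoptions(precision=1,suppress=True)
s=sense();p=s["position"];q=s["eef_rot"];print(s["t"],p,q,s["q"],s["contact_force"],s["finger_gap"])
u=-np.array([q[0]**2-q[1]**2,2*q[0]*q[1],0]);H=p-[0,0,16]+43.7*u;print("head pred",H,u)
im={}
for n in("top","scene"):
    f=grab_frame(n);np.savez(f"pics/{n}6.npz",**{k:f[k] for k in("image","intrinsics","R","t")});im[n]=f
    print(n,"face",proj(f,H),"top",proj(f,H+[0,0,78]),"cap",proj(f,[496.8,340.3,130]))
a=im["top"]["image"][140:260,120:240];b=im["scene"]["image"][200:320,160:280]
cv2.imwrite("pics/v6.png",cv2.resize(np.hstack([a,b]),(800,400),interpolation=cv2.INTER_CUBIC))
E
```

```text
14.4 [466.6 373.4 187.4] [0.4 0.9 0.  0. ] [ 0.6  0.4 -0.1  1.  -0.   1.3] [ 0.9 -0.3 -3.1] 23.167048393365
head pred [497.6 342.6 171.4] [ 0.7 -0.7 -0. ]
top face [173.4 193.6] top [163.9 189.3] cap [178.9 196. ]
scene face [221.8 282. ] top [215.  262.7] cap [226.  290.7]
```

View pics/v6.png

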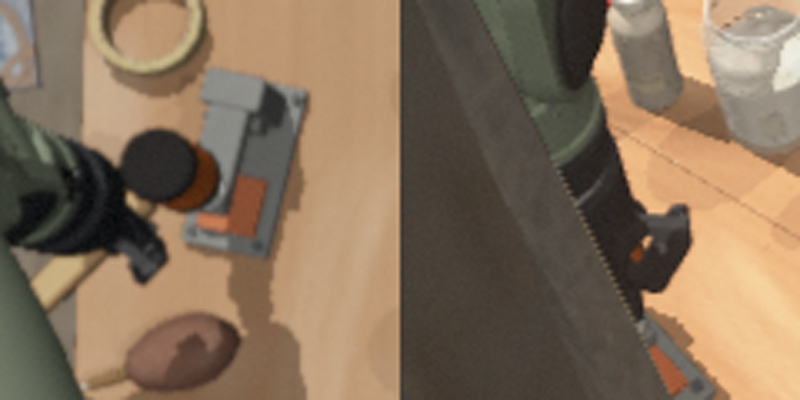

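The left half (top view) shows the black head top at crop (160,169), or full-frame (168,191). The orange side and lower rim sit lower right, and the right edge is at about crop (218,185). The blue cap is hidden under the head. I'll fit the two rims numerically.

```bash
python3 - <<'E'
from h import *
from scipy.optimize import least_squares
np.set_printoptions(precision=1,suppress=True)
f=load("top6");im=f["image"];hsv=cv2.cvtColor(im,cv2.COLOR_BGR2HSV).astype(int);L=cv2.GaussianBlur(im,(0,0),.6).astype(float).sum(2)
def hit(P,n,r0,r1,thr):
    # walk outwards; first radius at which brightness passes thr
    rs=np.arange(r0,r1,.25);q=np.array([P+r*n for r in rs],np.float32)
    v=cv2.remap(im.astype(np.float32).sum(2),q[:,0],q[:,1],cv2.INTER_LINEAR).ravel()
    k=np.argmax(v>thr);return rs[k] if v.max()>thr else None
def fit(P,angs,r0,r1,thr):
    pts=[]
    for a in np.radians(angs):
        n=np.array([np.cos(a),np.sin(a)]);r=hit(P,n,r0,r1,thr)
        if r:pts.append(P+r*n)
    pts=np.array(pts);g=least_squares(lambda c:np.hypot(*(pts-c[:2]).T)-c[2],[*P,11],loss="soft_l1",f_scale=.5);return g.x,len(pts)
v=lambda x,y:im[int(y),int(x)]
print("colours disc,orange,wood",v(168,190),v(182,194),v(160,178))
t=fit(np.array([168,190.7]),range(200,420,8),5,16,200);print("disc",t)
print([list(im[y,174:196].astype(int).sum(1)) for y in(190,193,196,199)])
print([im[195,x].tolist() for x in range(176,192)])
P=ray(f,t[0][:2],249.4);print("top disc world @249.4",P)
E
```

```text
colours disc,orange,wood [42 45 45] [17 40 79] [136 166 196]
disc (array([168.3, 192.2,  13.5]), 20)
[[np.int64(129), np.int64(125), np.int64(112), np.int64(100), np.int64(72), np.int64(104), np.int64(123), np.int64(137), np.int64(129), np.int64(140), np.int64(130), np.int64(175), np.int64(358), np.int64(410), np.int64(409), np.int64(364), np.int64(247), np.int64(180), np.int64(243), np.int64(269), np.int64(277), np.int64(279)], [np.int64(123), np.int64(110), np.int64(100), np.int64(74), np.int64(87), np.int64(121), np.int64(127), np.int64(137), np.int64(124), np.int64(137), np.int64(119), np.int64(117), np.int64(257), np.int64(380), np.int64(375), np.int64(282), np.int64(197), np.int64(235), np.int64(257), np.int64(248), np.int64(259), np.int64(256)], [np.int64(86), np.int64(78), np.int64(94), np.int64(118), np.int64(123), np.int64(137), np.int64(128), np.int64(140), np.int64(138), np.int64(125), np.int64(88), np.int64(196), np.int64(427), np.int64(378), np.int64(279), np.int64(190), np.int64(205), np.int64(250), np.int64(267), np.int64(267), np.int64(261), np.int64(260)], [np.int64(132), np.int64(135), np.int64(140), np.int64(145), np.int64(154), np.int64(150), np.int64(146), np.int64(117), np.int64(110), np.int64(135), np.int64(247), np.int64(315), np.int64(328), np.int64(239), np.int64(168), np.int64(189), np.int64(250), np.int64(268), np.int64(263), np.int64(273), np.int64(260), np.int64(268)]]
[[22, 23, 26], [19, 26, 45], [16, 36, 71], [11, 37, 78], [16, 40, 80], [20, 42, 81], [12, 41, 79], [16, 39, 77], [17, 31, 56], [54, 56, 62], [129, 133, 135], [116, 121, 121], [101, 105, 105], [73, 75, 76], [51, 59, 82], [52, 75, 124]]
top disc world @249.4 [490.5 332.2 249.4]
```

```bash
python3 - <<'E'
from h import *
from scipy.optimize import least_squares
np.set_printoptions(precision=2,suppress=True)
f=load("top6");im=f["image"].astype(np.float32)
disc=np.maximum((im[...,2]-im[...,0])/25,im.sum(2)/230); rim=im.sum(2)/230
def fit(m,P,angs,r0,r):
    pts=[]
    for a in np.radians(angs):
        n=np.array([np.cos(a),np.sin(a)]);rs=np.arange(r0,r+5,.2);q=(P+rs[:,None]*n).astype(np.float32)
        v=cv2.remap(m,q[:,0],q[:,1],cv2.INTER_LINEAR).ravel()
        if v.max()>1: pts.append(P+rs[np.argmax(v>1)]*n)
    pts=np.array(pts);g=least_squares(lambda c:np.hypot(*(pts-c).T)-r,P,loss="soft_l1",f_scale=.4);return g.x,len(pts),g.fun
a=fit(disc,np.array([168,190.7]),list(range(190,300,8))+list(range(300,450,8)),6,11.4)
print("top disc",a[0],a[2]);b=fit(rim,np.array([174.6,193.6]),range(-30,100,8),6,10.9);print("bottom rim",b[0],b[2])
T=ray(f,a[0],249.4);B=ray(f,b[0],171.4);print("top",T,"bottom",B,"tilt xy",(T-B)[:2]/78,"pred 497.6 342.6")
# initial standing head in first top picture, same method (true tilt 0)
f=load("top");im=f["image"].astype(np.float32);disc=np.maximum((im[...,2]-im[...,0])/25,im.sum(2)/230)
a=fit(disc,np.array([353.5,173]),range(0,360,8),6,54/2*473.9/1275);print("start disc",a[0],ray(f,a[0],78))
# bottle/jar check: row unchanged
d=cv2.absdiff(load("top")["image"],load("top6")["image"])[105:225,240:300].max(2);print("row diff",d.mean(),(d>60).sum())
E
```

```text
top disc [167.1 189.7] [-0.03 -0.35 -0.24 -0.3  -0.14 -0.15 -0.53 -0.47 -0.2  -0.29 -0.37 -0.22
 -0.26 -0.28 -0.34  0.04  0.03  0.02  0.4   0.37  0.33  0.08  0.01 -0.08
 -0.39 -0.32 -0.48 -0.45 -0.65 -0.88 -0.72 -0.99 -0.68]
bottom rim [174.89 192.63] [-0.21 -0.1  -0.18 -0.05 -0.11 -0.17  0.17  0.31  0.24  0.17  0.08  0.39
 -0.12 -0.24 -0.18 -0.13 -0.3 ]
top [496.43 335.03 249.4 ] bottom [499.96 338.96 171.4 ] tilt xy [-0.05 -0.05] pred 497.6 342.6
start disc [353.04 172.78] [ 561.31 -117.69   78.  ]
row diff 2.4819444444444443 0
```

The top view has a consistent bias of about −3.6 mm in y. It also suggests the mallet is rolled about 0.07 rad about its handle, close to the 0.1 limit. I'll move it over plain wood for a cleaner reading.

>>> move_arm(
  series=[
    [-1,-0.01,-0.01,-0.01,0],
    [-1,-0.03,-0.03,-0.01,0],
    [-1,-0.05,-0.05,-0.01,0],
    [-1,-0.07,-0.07,-0.01,0],
    [-1,-0.085,-0.085,0,0],
    [-1,-0.092,-0.092,0,0],
    [-1,-0.092,-0.092,0,0],
    [-1,-0.092,-0.092,0,0],
  ],
)

```text
t: 15.3
position: [466.6, 243.7, 187.2]
eef_rot: [0.382, 0.924, 0.001, 0.0]
contact_force: [0.2, -0.1, -3.7]
finger_gap: 23.7
grasp_force: 60.1
```

```bash
cat > tilt.py <<'E'
from bench import *
from h import *
from scipy.optimize import least_squares
np.set_printoptions(precision=3,suppress=True)
def fit(m,P,angs,r0,r):
    pts=[]
    for a in np.radians(angs):
        n=np.array([np.cos(a),np.sin(a)]);rs=np.arange(r0,r+5,.2);q=(P+rs[:,None]*n).astype(np.float32)
        v=cv2.remap(m,q[:,0],q[:,1],cv2.INTER_LINEAR).ravel()
        if v.max()>1: pts.append(P+rs[np.argmax(v>1)]*n)
    pts=np.array(pts);g=least_squares(lambda c:np.hypot(*(pts-c[:2]).T)-c[2],[*P,r],loss="soft_l1",f_scale=.4);return g.x,np.abs(g.fun).mean()
def run(tcp2face=16):
    s=sense();p=s["position"];q=s["eef_rot"];print(s["t"],p,q,s["contact_force"])
    u=-np.array([q[0]**2-q[1]**2,2*q[0]*q[1],0]);H=p-[0,0,tcp2face]+43.7*u
    f=grab_frame("top");np.savez("pics/topL.npz",**{k:f[k] for k in("image","intrinsics","R","t")})
    im=f["image"].astype(np.float32);disc=np.maximum((im[...,2]-im[...,0])/25,im.sum(2)/230);rim=im.sum(2)/230
    pt,pb=proj(f,H+[0,0,78]),proj(f,H)
    a=fit(disc,pt+[2,1],range(-90,60,6),5,27*473.9/(1353-H[2]-78));b=fit(rim,pb+[1,0],range(-40,70,5),6,27*473.9/(1353-H[2]))
    T,B=ray(f,a[0][:2],H[2]+78),ray(f,b[0][:2],H[2])
    print("px",pt,a,pb,b);print("pred",H,"top",T,"bot",B,"tilt",(T-B)[:2]/78)
    return f
E
python3 -c "
from tilt import *
f=run()
im=f['image'];pb=(184,190)
" ; python3 - <<'E'
import sys;sys.path.insert(0,'.')
from h import *
# same fit on the standing mallet in the first picture, bottom rim on its visible side (true tilt 0)
f=load("top");print(proj(f,(560.6,-118.7,78)),proj(f,(560.6,-118.7,0)))
im=f["image"];print([im[175,x].astype(int).tolist() for x in range(338,350)])
E
```

```text
15.3 [466.552 243.745 187.182] [0.382 0.924 0.001 0.   ] [ 0.152 -0.141 -3.671]
px [219.47  188.608] (array([222.792, 188.717,  10.685]), np.float64(0.15965104843008965)) [225.378 192.987] (array([227.838, 192.219,   9.662]), np.float64(0.09472279467915695))
pred [497.491 212.883 171.182] top [497.134 205.111 249.182] bot [499.356 206.744 171.182] tilt [-0.028 -0.021]
[353.42031236 173.03222337] [350.98164042 177.70697951]
[[106, 140, 178], [104, 139, 177], [108, 143, 180], [109, 141, 177], [77, 102, 132], [43, 60, 89], [24, 30, 52], [36, 35, 40], [39, 42, 44], [40, 42, 42], [43, 43, 47], [40, 42, 44]]
```

The cleaner reading still gives about 0.05–0.06 rad of roll. I'll set the mallet down on free table, release it so it settles flat, and regrasp it now that the handle is centred.

>>> move_arm(
  series=[
    [-1,-0.004,-0.004,0.02,-7],
    [-1,-0.008,-0.008,0.05,-14],
    [-1,-0.012,-0.012,0.08,-21],
    [-1,-0.014,-0.014,0.11,-28],
    [-1,-0.014,-0.014,0.135,-30],
    [-1,-0.014,-0.014,0.15,-30],
    [-1,-0.014,-0.014,0.16,-30],
    [-1,-0.014,-0.014,0.165,-30],
    [-1,-0.014,-0.014,0.168,-30],
    [-1,-0.014,-0.014,0.17,-30],
    [-1,-0.014,-0.014,0.17,-30],
  ],
)

```text
t: 16.45
position: [466.5, 223.7, 16.7]
eef_rot: [0.13, 0.992, 0.0, 0.0]
contact_force: [-1.2, -0.3, -3.4]
finger_gap: 23.5
grasp_force: 60.0
```

>>> move_arm(
  series=[
    [-1,0,0,0.001,0],
    [-1,0,0,0.001,0],
    [-0.2,0,0,0.001,0],
    [0,0,0,0.001,0],
    [0,0,0,0.001,0],
    [0,0,0,0.001,0],
    [0,0,0,0.001,0],
    [0,0,0,0.001,0],
  ],
)

```text
t: 17.25
position: [466.0, 223.4, 15.3]
eef_rot: [0.13, 0.992, -0.0, 0.0]
contact_force: [-0.3, -0.1, 0.3]
finger_gap: 42.4
grasp_force: 0.0
```

>>> move_arm(
  series=[
    [-0.2,0,0,0,0],
    [-0.3,0,0,0,0],
    [-0.35,0,0,0,0],
    [-0.4,0,0,0,0],
    [-0.43,0,0,0,0],
    [-0.46,0,0,0,0],
    [-0.5,0,0,0,0],
    [-0.6,0,0,0,0],
    [-0.8,0,0,0,0],
    [-1,0,0,0,0],
    [-1,0,0,0,0],
    [-1,0,0,0,0],
  ],
)

```text
t: 18.45
position: [466.0, 223.5, 15.4]
eef_rot: [0.13, 0.992, 0.0, -0.0]
contact_force: [-1.8, -0.1, 4.4]
finger_gap: 23.2
grasp_force: 58.5
```

>>> move_arm(
  series=[
    [-1,0,0,-0.02,4],
    [-1,0,0,-0.05,8],
    [-1,0,0,-0.08,12],
    [-1,0,0,-0.11,18],
    [-1,0,0,-0.14,24],
    [-1,0,0,-0.16,30],
    [-1,0,0,-0.171,30],
    [-1,0,0,-0.171,30],
    [-1,0,0,-0.171,30],
  ],
)

```text
t: 19.35
position: [465.3, 223.2, 185.0]
eef_rot: [0.381, 0.924, -0.001, -0.001]
contact_force: [-0.4, -0.5, -3.4]
finger_gap: 23.5
grasp_force: 59.8
```

```bash
python3 -c "
from tilt import *
f=run()
im=f['image'];cv2.imwrite('pics/x.png',im)
"
```

```text
19.35 [465.295 223.2   185.04 ] [ 0.381  0.924 -0.001 -0.001] [-0.436 -0.456 -3.414]
px [228.387 189.137] (array([231.858, 189.033,  10.534]), np.float64(0.15979911724347018)) [233.704 193.474] (array([236.432, 192.611,   9.567]), np.float64(0.09695452853383807))
pred [496.28  192.384 169.04 ] top [496.425 184.248 247.04 ] bot [498.38  185.558 169.04 ] tilt [-0.025 -0.017]
```

```bash
python3 - <<'E'
from tilt import *
def go(f,H,at,ab,R=False):
    im=f["image"].astype(np.float32);disc=np.maximum((im[...,2]-im[...,0])/25,im.sum(2)/230);rim=im.sum(2)/230
    pt,pb=proj(f,H+[0,0,78]),proj(f,H);zb=H[2]
    a=fit(disc,pt,at,5,27*473.9/(1353-H[2]-78));b=fit(rim,pb,ab,5,27*473.9/(1353-zb))
    # lower rim by silhouette extreme with the true radius held: slide centre along mean arc direction
    m=np.radians(np.mean(ab));r=27*473.9/(1353-zb);c=b[0][:2]+(b[0][2]-r)*np.array([np.cos(m),np.sin(m)])
    T,B,C=ray(f,a[0][:2],H[2]+78),ray(f,b[0][:2],zb),ray(f,c,zb);print(a,b,"tilt free",(T-B)[:2]/78,"fixed R",(T-C)[:2]/78,"B",B[:2],"C",C[:2],"T",T[:2])
f=load("top")
go(f,np.array([560.6,-118.7,0]),range(0,360,6),range(110,205,5))
go(load("topL"),np.array([496.3,188,169.]),range(-90,60,6),range(-40,70,5))
go(load("topL"),np.array([496.3,188,169.]),range(-180,60,6),range(-20,60,5))
E
```

```text
(array([353.18 , 172.789,   9.15 ]), np.float64(0.1696594337491773)) (array([348.931, 178.194,   6.68 ]), np.float64(0.4949862610927907)) tilt free [ 0.026 -0.068] fixed R [-0.017  0.026] B [ 559.246 -112.728] C [ 562.596 -120.1  ] T [ 561.28  -118.061]
(array([231.686, 189.086,  10.667]), np.float64(0.15191806242878209)) (array([236.502, 192.656,   9.499]), np.float64(0.1030142623392629)) tilt free [-0.025 -0.009] fixed R [-0.035 -0.05 ] B [498.27  185.387] C [499.029 188.594] T [496.31  184.658]
(array([231.08 , 189.368,  11.144]), np.float64(0.4079161849514099)) (array([235.708, 192.241,  10.326]), np.float64(0.10467412584299185)) tilt free [-0.047 -0.017] fixed R [-0.052 -0.032] B [499.348 187.387] C [499.73 188.54] T [495.659 186.074]
```

The standing start picture gives the same apparent tilt, so it is a bias of the rim fit and the mallet is level within about 0.03 rad. Next I'll refine the blue cap's position with the scene view, which agreed with the arm.

```bash
python3 - <<'E'
from h import *
np.set_printoptions(precision=1,suppress=True)
f=load("scene");im=f["image"]
b=blob(f,(100,110,40),(130,255,255),(215,275,250,310));c=b[3].reshape(-1,2);print(b[0],b[1],c.min(0),c.max(0))
for r in range(284,300):
    print(r,"".join("B" if (im[r,x,0]>im[r,x,2]+40) else ("d" if im[r,x].sum()<240 else ".") for x in range(216,246)))
th=np.linspace(0,2*np.pi,60)
for C in((496.8,340.3),(496,344.5),(496,348)):
    P=np.array([proj(f,(C[0]+15.5*np.cos(a),C[1]+15.5*np.sin(a),z)) for a in th for z in(118,130)]);print(C,proj(f,(*C,130)),"max",P.max(0),"min",P.min(0))
# red: same for check, mallet-independent
b=blob(f,(0,150,60),(8,255,255),(355,110,380,132));c=b[3].reshape(-1,2);print("red",c.min(0),c.max(0))
for C in((530,-359.5),(530.5,-356.5),(530.5,-353.5)):
    P=np.array([proj(f,(C[0]+15.5*np.cos(a),C[1]+15.5*np.sin(a),z)) for a in th for z in(118,130)]);print(C,"min",P.min(0),"max",P.max(0))
E
```

```text
[228.2 289.9] 14.5 [225 286] [230 294]
284 dddddddd...BBBBBBBBBBBBBBBBBBB
285 dddddddd....BBBBBBBBBBBBBBBBBB
286 dddddddddBB..BBBBBBBBBBBBBBBBB
287 ddddddddd.BBB.BBBBBBBBBBBBBBBB
288 ddddddddddBBBB..BBBBBBBBBBBBBB
289 dddddddddd.BBB..BBBBBBBBBBBBBB
290 dddddddddddBBBB..BBBBBBBBBBBBB
291 ddddddddddd.BBB...BBBBBBBBBBBB
292 ddddddddddddBBBd.....BBBBBBBBB
293 dddddddddddd.BB.......BBBBBBBB
294 dddddddddddddBB..........BBBBB
295 ddddddddddddd.d.............BB
296 dddddddddddddd..............BB
297 dddddddddddddd................
298 ddddddddddddddd...............
299 ddddddddddddddd...............
(496.8, 340.3) [226.  290.7] max [233.8 299.5] min [219.1 284.5]
(496, 344.5) [225.  292.3] max [232.9 301.1] min [218.  286.1]
(496, 348) [224.  293.4] max [231.8 302.3] min [217.  287.2]
red [362 117] [371 124]
(530, -359.5) min [362.2 115.7] max [372.4 125. ]
(530.5, -356.5) min [361.6 116.2] max [371.8 125.4]
(530.5, -353.5) min [361.1 116.7] max [371.3 126. ]<stdin>:6: RuntimeWarning: overflow encountered in scalar add
```

>>> move_arm(
  series=[
    [-1,0,0,0.03,0],
    [-1,0,0,0.06,0],
    [-1,0,0,0.09,0],
    [-1,0,0,0.11,0],
    [-1,0,0,0.117,0],
    [-1,0,0,0.117,0],
    [-1,0,0,0.117,0],
  ],
)

```text
t: 20.1
position: [466.4, 223.6, 69.6]
eef_rot: [0.382, 0.924, 0.0, 0.0]
contact_force: [0.4, -0.3, -4.0]
finger_gap: 23.4
grasp_force: 59.4
```

```bash
python3 -c "
from tilt import *
f=run()
im=f['image'].astype(np.float32);disc=np.maximum((im[...,2]-im[...,0])/25,im.sum(2)/230)
s=sense();z=s['position'][2]-16+78
for ang in (range(-90,60,6),range(-120,80,6),range(-150,40,6)):
    a=fit(disc,proj(f,(497,188,z)),ang,5,10);print(a,ray(f,a[0][:2],z))
"
```

```text
20.1 [466.373 223.574  69.619] [0.382 0.924 0.    0.   ] [ 0.359 -0.345 -3.989]
px [235.888 194.962] (array([238.927, 194.922,   9.573]), np.float64(0.16931301331134194)) [240.294 198.573] (array([241.001, 198.028,  10.432]), np.float64(0.16354988783584173))
pred [497.324 192.725  53.619] top [497.328 184.867 131.619] bot [498.812 190.789  53.619] tilt [-0.019 -0.076]
(array([238.785, 194.929,   9.648]), np.float64(0.15871640095802056)) [497.251 185.16  132.116]
(array([238.703, 194.879,   9.689]), np.float64(0.14877132839010448)) [497.383 185.371 132.116]
(array([238.538, 195.098,   9.889]), np.float64(0.13052791340994507)) [496.816 185.796 132.116]
```

>>> move_arm(
  series=[
    [-1,0,0,-0.03,0],
    [-1,0,0,-0.06,0],
    [-1,0,0,-0.09,0],
    [-1,0,0,-0.12,0],
    [-1,0,0,-0.13,8],
    [-1,0,0,-0.13,16],
    [-1,0,0,-0.13,24],
    [-1,0,0,-0.13,32],
    [-1,0,0,-0.13,40],
    [-1,0,0,-0.13,48],
    [-1,0,0,-0.13,50],
    [-1,0,0,-0.13,50],
    [-1,0,0,-0.13,50],
  ],
)

```text
t: 21.45
position: [466.4, 223.6, 200.2]
eef_rot: [0.736, 0.676, 0.001, 0.0]
contact_force: [0.5, 1.0, -3.3]
finger_gap: 23.2
grasp_force: 59.9
```

```bash
cat > rot.py <<'E'
from tilt import *
def meas():
    s=sense();p=s["position"];q=s["eef_rot"];u=-np.array([q[0]**2-q[1]**2,2*q[0]*q[1],0]);z=p[2]-16
    f=grab_frame("top");im=f["image"].astype(np.float32);disc=np.maximum((im[...,2]-im[...,0])/25,im.sum(2)/230)
    H=p+43.7*u
    for k in range(2):
        c=proj(f,(H[0],H[1]-7,z+78)) if k==0 else a[0][:2]
        a=fit(disc,c,range(-120,60,6),5,10)
    D=ray(f,a[0][:2],z+78)-[H[0],H[1],z+78]
    print(s["t"],p,"yaw",np.degrees(np.arctan2(u[1],u[0])),"fit",a,"D",D[:2]);return D[:2],u[:2]
E
python3 -c "
from rot import *
meas()"
```

```text
21.45 [466.401 223.581 200.19 ] yaw -94.86718251434495 fit (array([236.17 , 204.108,  11.048]), np.float64(0.16978551014419516)) D [-3.722 -8.48 ]
```

Rotating the mallet separates the effects: there is no roll, the camera bias is about (−2.6,−4.2) mm, and the head sits about 47.5 mm from the TCP. That puts the blue cap at (499.8,344.2), in agreement with the scene view. Now going above blue.

>>> move_arm(
  series=[
    [-1,0.01,-0.001,0,-8],
    [-1,0.03,-0.003,0,-16],
    [-1,0.055,-0.005,0,-24],
    [-1,0.08,-0.007,0,-32],
    [-1,0.105,-0.009,0,-40],
    [-1,0.13,-0.011,0,-48],
    [-1,0.148,-0.013,0,-50],
    [-1,0.1535,-0.0135,0.01,-50],
    [-1,0.1535,-0.0135,0.022,-50],
    [-1,0.1535,-0.0135,0.03,-50],
    [-1,0.1535,-0.0135,0.03,-50],
    [-1,0.1535,-0.0135,0.03,-50],
  ],
)

```text
t: 22.7
position: [465.6, 376.5, 168.9]
eef_rot: [0.383, 0.924, -0.001, -0.0]
contact_force: [0.2, -0.4, -2.3]
finger_gap: 23.1
grasp_force: 59.8
```

```bash
python3 -c "
from rot import *
D,u=meas();s=sense();p=s['position'];print('face FK',p[:2]+47.5*u,'by top camera',p[:2]+43.7*u+D+[2.6,4.2],'target 499.8 344.2', s['q'])"
```

```text
22.7 [465.62  376.505 168.86 ] yaw -44.99625410682657 fit (array([168.846, 190.674,  10.528]), np.float64(0.17157918074879527)) D [ 0.173 -9.178]
face FK [499.581 343.284] by top camera [499.667 340.993] target 499.8 344.2 [ 0.557  0.462 -0.151  0.958 -0.     1.342]
```

>>> move_arm(
  series=[
    [-1,0.0015,0.0015,0.004,0],
    [-1,0.0015,0.0015,0.008,0],
    [-1,0.0015,0.0015,0.011,0],
    [-1,0.0015,0.0015,0.0125,0],
    [-1,0.0015,0.0015,0.0125,0],
    [-1,0.0015,0.0015,0.0125,0],
    [-1,0.0015,0.0015,0.0125,0],
    [-1,0.0015,0.0015,0.0125,0],
  ],
)

```text
t: 23.55
position: [465.8, 379.7, 156.9]
eef_rot: [0.382, 0.924, 0.0, 0.0]
contact_force: [0.5, -0.4, -3.1]
finger_gap: 23.7
grasp_force: 59.8
```

```bash
python3 -c "
from rot import *
D,u=meas();s=sense();p=s['position'];print('face FK',p+[47.5*u[0],47.5*u[1],-15.7],s['contact_force'],s['grasp_force'],abs(s['dq']).max())
d=cv2.absdiff(load('top')['image'],grab_frame('top')['image'])[105:225,245:300].max(2);print('row diff',d.mean(),(d>60).sum())
f=grab_frame('scene');r=blob(f,(0,150,60),(6,255,255),(355,105,380,132));print('red',r[0])"
```

```text
23.55 [465.813 379.73  156.926] yaw -44.921707192549654 fit (array([168.854, 191.392,  10.608]), np.float64(0.14589118482951163)) D [-0.113 -8.947]
face FK [499.415 346.162 141.216] [-0.073 -0.94  -4.144] 59.846572279930115 0.0016878685303841209
row diff 2.4375757575757575 0Traceback (most recent call last):
  File "<string>", line 5, in <module>
    f=grab_frame('scene');r=blob(f,(0,150,60),(6,255,255),(355,105,380,132));print('red',r[0])
                            ~~~~^^^^^^^^^^^^^^^^^^^^^^^^^^^^^^^^^^^^^^^^^^^^
  File "h.py", line 10, in blob
    cs,_=cv2.findContours(m,cv2.RETR_EXTERNAL,cv2.CHAIN_APPROX_NONE);c=max(cs,key=cv2.contourArea)+np.array([x0,y0])
                                                                       ~~~^^^^^^^^^^^^^^^^^^^^^^^^
ValueError: max() iterable argument is empty
```

The face is about 11 mm above blue. By the camera the head is within 1 mm of the cap centre, and by the arm within about 2 mm. The row has not moved, so I'm handing in.

```bash
python3 -c "
from bench import *
print(job_done())"
```

```text
the job is handed in; nothing more can be done
None
```

I drove the red punch down to its stop with the mallet, saw it spring back up, and carried the mallet over the row; the bottles and jar did not move. I handed in holding the mallet still about 11 mm above the blue punch, centred to about 2 mm and level to within about 0.03 rad by my measurements; the hand-in gave no verdict.

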